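Probe a cooled kiln through its lid port

TASK

The kiln has had its cooling time and must be checked before it is opened: pull the stoneware plug out of the port in the kiln lid and stand it, peg down, on the fire brick. Then take the orange-handled temperature probe out of its rack and lower its rod upright down the middle of the open port, never letting the probe touch the kiln, until the black ring on the rod is level with the lid's upper face. Hold it there, centred and still, for three seconds and finish while still holding it so; leave the cups, the bowl and the draw hook where they are.

Things in the scene. Friction and masses are not known exactly. Their poses are not given: they have to be found in the camera images.
- port (a point): Centre of the mouth of the port, level with the kiln lid's upper face, z up. The port is a vertical round dark-lined hole 30 mm across through the 60 mm thick lid into an empty chamber over 300 mm deep. The lid is a flat cream brick disc 440 mm across, upper face 50 mm above the bench; the fixed kiln stands on the floor at the bench's left end. Only the plug stands up near it.
- plug_knob (a point): Point on the axis of the plug at which its knob is gripped, 52 mm above the foot of its peg; z up. The plug is brown-red stoneware, 70 mm high, about 90 g: peg 26 mm across, 25 mm long, loose in the port; flange 46 mm across, 6 mm thick, resting on the lid; above it an upright round knob 26 mm across, from 21 mm below this point to 18 mm above it. It starts in the port.
- brick_top (a point): Centre of the top face of a loose cream fire brick lying flat on the bench, 230 mm (its x) by 114 mm (its y) by 64 mm high, 0.95 kg; z up.
- rack: Fixed wooden rack, base 120 (x) by 210 mm (y), origin on the bench under its middle. On it a level 6 mm aluminium fork plate, top 190 mm above the bench, x = -29 to +50 mm. Two 13 mm slots at y = +50 and -50 mm run along x, open at the -x edge. A tool hangs by its collar in each, rod near x = 0: the probe in one, the draw hook in the other. To take one, lift it a little and draw it out along -x.
- probe_grip (a point): Middle of the probe's handle, 220 mm above the rod's tip; z up along the rod. Handle: orange upright block 36 (x) by 24 (y) by 80 mm high, small dark display on its -x face, x and y within 3 degrees of the rack's; grip it across the 24 mm. Below it a black collar 30 mm across, 10 mm thick, then a steel rod 8 mm in diameter, 170 mm long, on the handle's axis. About 170 g; starts in the rack.
- probe_collar (a point): Point on the probe's axis at the collar's underside, where the rod begins: 50 mm below point probe_grip, 170 mm above the tip; it rests at the height of the fork plate's upper face at the start.
- probe_mark (a point): Middle of the black ring, 6 mm tall, painted on the probe's rod: 120 mm above the tip, 100 mm below point probe_grip.
- probe_tip (a point): Lower end of the probe's rod, on its axis, 220 mm below point probe_grip; at the start it hangs 20 mm above the bench.
- draw_hook_mid (a point): Middle of the round turned wooden handle (28 mm across, 80 mm high) of the draw hook, a 8 mm steel rod with a brass collar and a small hook at its foot, that hangs in the other slot of the rack; leave it there.
- cup_a_mid (a point): Middle, half-way up, of a terracotta cup 82 mm across and 105 mm high standing on the bench; leave it.
- cup_b_mid (a point): Middle, half-way up, of a darker terracotta cup 82 mm across and 105 mm high standing on the bench; leave it.
- bowl_mid (a point): Middle, half-way up, of a green plastic bowl 140 mm across and 60 mm high standing on the bench; leave it.
There are look-alikes about, which are no part of the job. Leave any blue or turquoise look-alike of the part that bears plug_knob alone.

How it is judged:
On the way, in this order (a step that is already met when the one before it is completed fails the run):
1. the plug is out of the port and stands, peg down and let go, on the fire brick (x of plug_knob in the frame of brick_top between -0.105 and 0.105 m and y of plug_knob in the frame of brick_top between -0.05 and 0.05 m and z of plug_knob in the frame of brick_top between 0.046 and 0.06 m and angle between plug_knob's own z axis and vertical below 0.2 rad and contact force between plug and the fingers below 0.05 N and contact force between plug and fire_brick above 0.1 N and linear speed of plug below 0.03 m/s), for 0.3 s.
2. the probe is held still with its rod down the middle of the open port, its black ring level with the lid's upper face, for three seconds (horizontal distance between each of probe_tip, probe_collar and port below 0.006 m and z of probe_mark in the frame of port between -0.008 and 0.008 m and contact force between probe and the fingers above 1 N and contact force between probe and kiln below 0.1 N and contact force between probe and rack below 0.1 N and linear speed of probe below 0.03 m/s), for 2.8 s.
At the end, for the whole second after the job is handed in: Plug upright (11 deg) on the fire brick, within 105 x 50 mm of its middle, let go, at rest. Probe held still by the fingers, touching neither kiln nor rack; tip and collar within 6 mm of the port's axis, ring within 8 mm of the lid's face height. Cups, bowl, hook within 30 mm of their starts (all of step 1 and all of step 2 and distance of each of cup_a_mid, cup_b_mid, bowl_mid, draw_hook_mid from where it was at the start of the episode below 0.03 m); the arm keeps its last pose, push and grip.
It fails at once if the probe touches the kiln (contact force between probe and kiln above 0.2 N).
It fails at once if a cup, the bowl or the draw hook is shifted by more than 30 mm (distance of any of cup_a_mid, cup_b_mid, bowl_mid, draw_hook_mid from where it was at the start of the episode above 0.03 m).
It also fails if it takes over 72 s, if anything falls off the work surface, if the arm or the gripper's body presses on something with over 40 N, if the wrist force passes 120 N, or if a joint passes its speed limit or range.

ROBOT

A 6-joint arm with a two-finger parallel gripper is mounted at the origin on the work surface. World frame = base frame: x ahead of the robot, y to its left, z up, the work surface at z = 0. Lengths are in m, angles in rad, forces in N, time in s.
With the tool pointing down it reaches from about 0.275 to 0.875 m from the base axis. Payload 12.5 kg.
Tool frame: the origin (TCP) lies on the centre line of the jaws, within the pads' length; the fingertips stand 25 mm ahead of it and the grasp point (between the pads) lies 6 mm ahead of it; z points along the fingers, y is the direction in which the jaws open and shut (so a half turn about z gives the same grasp; the last joint's range is limited). The gripper opens to 85 mm and grips with 20 to 120 N. Pads are 22 mm wide; open, the fingers measure 114 mm over their backs; the gripper's body (76 mm by 85 mm) begins 54 mm behind the grasp point. The pads swing forward as they close: fully open they stand 13 mm farther back than shut.
Start: joints at [-1.237, 0.351, 1.652, -0, 1.139, -0.085], TCP at [0.224, -0.502, 0.256] pointing down, gripper open.
Joint ranges: [-2.75, 2.75], [-0.79, 2.1], [0.01, 2.65], [-1.57, 4.71], [0.07, 3.14], [-2.87, 2.87]. Speed limits (rad/s): [2.22, 2.22, 2.79, 3.14, 3.14, 3.14].

INTERFACE

Orientations are given as a rotation vector (axis times angle).
In Python, from plant import get_obs, read_camera, sign_off gives the robot as it stands.
- The arm moves only by the tool apply_moves, never from a script. Its arguments are lists of equal length, an entry for each row: "xyz": the shift along the tool's x, y, z in m, a list of three; "turn": the turn about the tool's z in degrees. A call has 1 to 5 rows; each row is the pose to reach, as a shift and turn from the pose commanded when the call began, along the tool's axes at that moment; what a row does not reach only later rows make up. A row lasts 1/10 s, in which the tool goes at most 50 mm and 8.59 degrees, less where a joint would pass 70% of its speed; a pose out of reach is approached as far as the arm can. A call with a gripper value outside its range is refused whole. "jaw" is the closure in counts, from 0 (fully open) to 255 (shut), set as the call begins (left out, the last holds). The fingers move at their own pace and stop on an object; the grip force is fixed at half the most. Time passes only in rows, so rows that repeat a pose let the fingers close. It gives the time, the measured TCP pose, the force and the opening at its end, in the units of the state.
- get_obs(): the state, without advancing time (a new reading comes with each control period).
- read_camera(name): name is "scene" or "side" or "wrist"; returns a dict with "color" (384x512x3 uint8, red, green, blue), "camera_matrix" (3x3 intrinsics, pixels), "D" ([k1, k2, p1, p2, k3] as OpenCV has them; the pictures are not rectified), "eye" and "orientation" of the camera in the world. Camera axes: x right, y down, z forward; pixel columns grow to the right and rows downward; lengths in m; the calibration is good to about 2 mm. A picture is of the moment at which its call begins. There is no depth.
- sign_off(): hands the job in, once; it reports no verdict.
The state is a dict: "clock": time; "joint_pos": joint angles; "joint_velocities": joint speeds; "effort": joint torques, N m; "eef_pos": TCP position; "ee_rot": TCP orientation; "force": force on the tool from outside, world axes, zero at the start; "wrist_torque": the same for the moment, N m; "finger_gap": finger opening in m.
Only numpy, scipy, OpenCV 4.12 (cv2) and the standard library are available. Lean on these libraries where they do the work, as an engineer would, in place of code of your own. Each camera call takes 0.05 s, during which the arm holds its last target. There are 200 camera calls.

## Working session

There is one attempt and no reset: what is moved stays moved. The work goes in short steps, Python scripts to look and compute and a tool call to move; the robot and the scene stay as the last step left them, time stands still between calls to the robot, and variables do not carry over. Pictures are saved under pics/ and viewed, about 8 in all and at most 12, crops included, and the job is handed in when it is done.

Besides the shell and the picture viewer there is one more tool, called after "Emit:" by a JSON object that holds its "fn" and its "kwargs", one argument or row to a line. apply_moves: Moves the arm, as the interface text tells. Its arguments: {"type":"object","properties":{"xyz":{"type":"array"},"turn":{"type":"array"},"jaw":{"type":"number"}},"required":["xyz","turn"]}

```bash
mkdir -p pics; ls
cat > h.py <<'E'
import numpy as np,cv2
from plant import get_obs,read_camera
from scipy.spatial.transform import Rotation as R
def cam(name,fn=None):
    c=read_camera(name)
    if fn: cv2.imwrite('pics/'+fn,c['color'][:,:,::-1])
    o=np.array(c['orientation'],float)
    M=o if o.shape==(3,3) else R.from_rotvec(o).as_matrix()
    return dict(K=np.array(c['camera_matrix'],float),D=np.array(c['D'],float),e=np.array(c['eye'],float),R=M,im=c['color'])
def ray(c,uv):
    p=cv2.undistortPoints(np.array([[uv]],float),c['K'],c['D'])[0,0]
    d=c['R']@np.array([p[0],p[1],1]);return d/np.linalg.norm(d)
def onz(c,uv,z):
    d=ray(c,uv);return c['e']+d*(z-c['e'][2])/d[2]
def tri(c1,u1,c2,u2):
    d1,d2=ray(c1,u1),ray(c2,u2)
    s=np.linalg.lstsq(np.stack([d1,-d2],1),c2['e']-c1['e'],rcond=None)[0]
    a=c1['e']+s[0]*d1;b=c2['e']+s[1]*d2
    return (a+b)/2,np.linalg.norm(a-b)
def proj(c,P):
    rv=cv2.Rodrigues(c['R'].T)[0];return cv2.projectPoints(np.array(P,float).reshape(-1,3),rv,-c['R'].T@c['e'],c['K'],c['D'])[0][:,0]
E
python3 - <<'E'
from h import *
import pickle
a=cam('scene');b=cam('side');w=cam('wrist')
pickle.dump((a,b,w),open('c0.pkl','wb'))
for n,c in zip('sdw',(a,b,w)):
    print(c['e'],c['R'][:,2],c['K'][0,0]); cv2.imwrite(f'pics/{n}0.png',cv2.resize(c['im'][:,:,::-1],(800,600)))
print(get_obs())
E
```

```text
pics
[1.04999749 0.70954992 0.72273427] [-0.44894911 -0.70571197 -0.54810155] 355.336607935191
[ 0.45062931 -0.72809878  0.65382004] [ 0.14480418  0.80873818 -0.57006518] 347.69815754605
[ 0.29015818 -0.47205029  0.37363864] [-0.26376861 -0.11747304 -0.95740598] 308.55124619388533
{'clock': 0.15, 'joint_pos': array([-1.23658252e+00,  3.51105369e-01,  1.65223628e+00, -3.10910570e-06,
        1.13910309e+00, -8.46147346e-02]), 'joint_velocities': array([ 0.0002512 ,  0.00047255, -0.00123777, -0.00113522,  0.00054539,
       -0.0020589 ]), 'effort': array([-2.81192142e-04, -5.06251466e+01, -2.91502512e+01, -1.23244972e-04,
        3.39477534e-03,  3.42576152e-05]), 'eef_pos': array([ 0.22362406, -0.5022498 ,  0.25590148]), 'ee_rot': array([-3.07213072e+00, -6.52922594e-01,  1.70959992e-04]), 'force': array([-0.71658033,  0.03139408, -0.01692358]), 'wrist_torque': array([-0.01900345, -0.01226541, -0.03087351]), 'finger_gap': 0.08555701856897831}
```

View pics/s0.png

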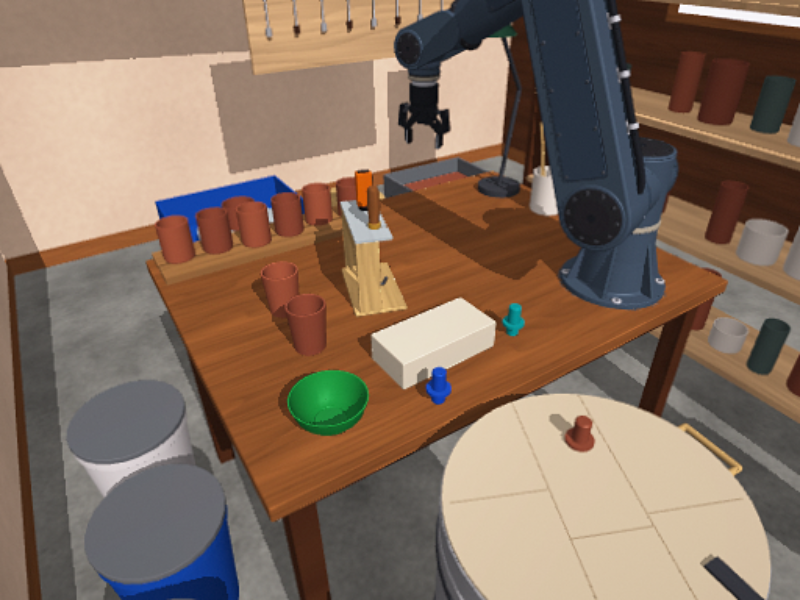

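View pics/d0.png

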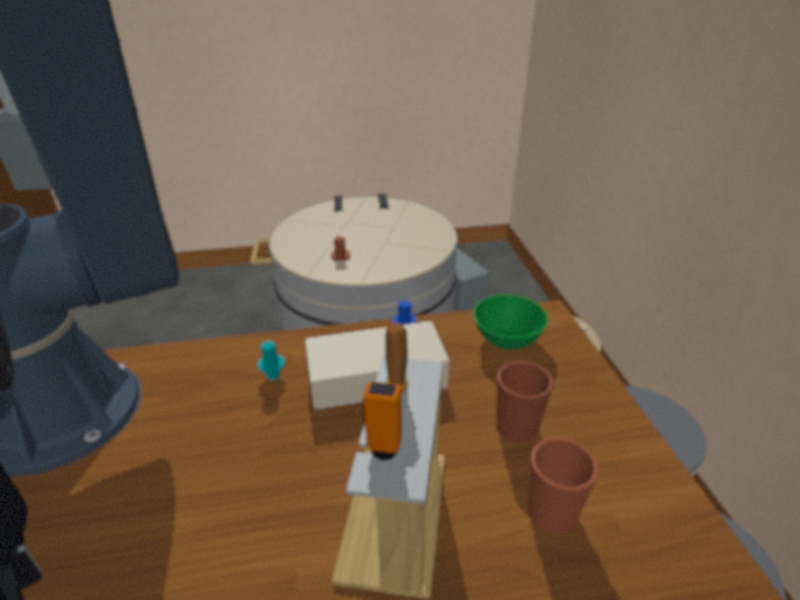

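Scene: the rack with the orange probe is at (362,190) and the draw hook at (373,205). The cream brick is at (433,340), the brown-red plug on the kiln lid at (580,433), and the bowl at (328,402). Blue and turquoise look-alike plugs are at (438,385) and (513,320). Plug candidates are those three; I choose the brown-red one in the lid. The only orange-handled tool is the probe; the other handle is the brown hook. Next, close crops.

```bash
cat > tile.py <<'E'
from h import *
def tile(specs,fn):
    # spec: im,u0,v0,w (4:3), drawn 400x300
    T=[]
    for im,u0,v0,w in specs:
        h=w*3//4
        t=cv2.resize(im[v0:v0+h,u0:u0+w,::-1],(400,300),interpolation=cv2.INTER_CUBIC)
        for i in range(0,w,10):
            cv2.line(t,(int(i*400/w),0),(int(i*400/w),6 if i%50 else 14),(0,0,255),1)
        for i in range(0,h,10): cv2.line(t,(0,int(i*400/w)),(6 if i%50 else 14,int(i*400/w)),(0,0,255),1)
        T.append(t)
    cv2.imwrite('pics/'+fn,np.vstack([np.hstack(T[:2]),np.hstack(T[2:])]) if len(T)==4 else np.hstack(T))
E
python3 - <<'E'
from tile import *
import pickle
a,b,w=pickle.load(open('c0.pkl','rb'))
tile([(a['im'],340,250,60),(a['im'],230,180,100),(a['im'],200,100,80),(b['im'],200,200,100)],'t1.png')
E
```

```text
(no output)
```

View pics/t1.png

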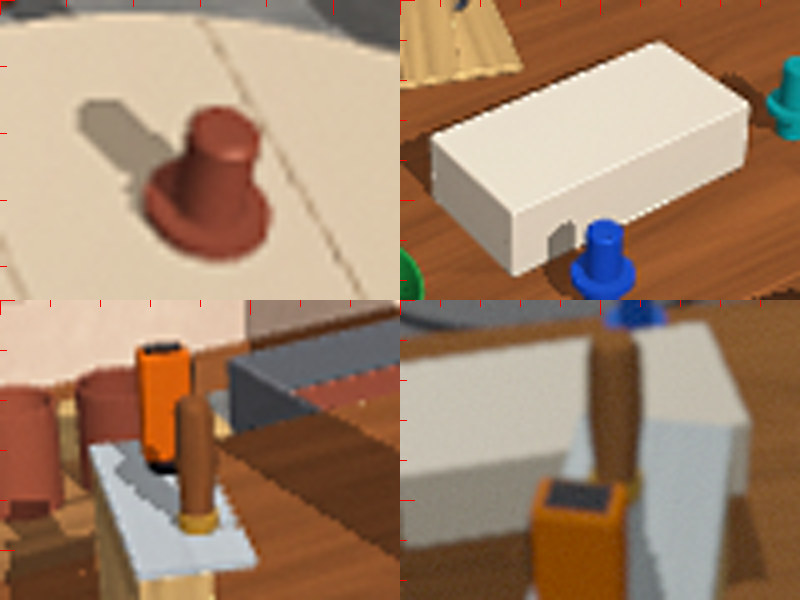

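Run:
```python
from h import *
import pickle
a,b,w=pickle.load(open('c0.pkl','rb'))
np.set_printoptions(precision=4,suppress=True)
print('plug top',onz(a,(373.6,269.5),.095),tri(a,(373.6,269.5),b,(217.6,152.3)))
print('flange bottom edge', onz(a,(372,288.5),.05))
C=np.array([onz(a,p,.064)[:2] for p in [(238,214),(293.75,190.5),(317,205.75),(258.5,232.5)]])
print(C,C.mean(0),[np.linalg.norm(C[i]-C[(i+1)%4]) for i in range(4)])
e=C[2]-C[3]+C[1]-C[0];print('long dir deg',np.degrees(np.arctan2(e[1],e[0])))
P=[onz(a,p,.19)[:2] for p in [(218,129.2),(251.6,153),(227,154.8)]];print('plate',P,[np.linalg.norm(P[0]-P[2]),np.linalg.norm(P[1]-P[2])])
print('plate side',[onz(b,p,.19)[:2] for p in [(242,231),(283,231.5),(271,319),(223,315)]])
print('probe top',onz(a,(232.4,109.3),.28),onz(b,(245.75,249),.28))
print('hook collar',onz(a,(239.5,144.5),.195))
print('cups',onz(a,(280/1.5625,272/1.5625),.105),onz(a,(306/1.5625,305/1.5625),.105),'bowl',onz(a,(328/1.5625,398/1.5625),.06))
print('blue',onz(a,(439/1.5625,400/1.5625),0), 'turq',onz(a,(513/1.5625,330/1.5625),0))
o=get_obs();print(R.from_rotvec(o['ee_rot']).as_matrix())
```

```text
plug top [0.4995 0.347  0.095 ] (array([0.5007, 0.3462, 0.0936]), np.float64(0.0038376416831854858))
flange bottom edge [0.5108 0.3625 0.05  ]
[[ 0.6438 -0.057 ]
 [ 0.4228 -0.0677]
 [ 0.4142  0.0418]
 [ 0.6378  0.0504]] [ 0.5296 -0.0081] [np.float64(0.22123079542980256), np.float64(0.10977676428074848), np.float64(0.2238275367301905), np.float64(0.10749665516363843)]
long dir deg -177.50877320304497
plate [array([ 0.5286, -0.398 ]), array([ 0.5239, -0.1686]), array([ 0.5963, -0.2014])] [np.float64(0.20794169219584074), np.float64(0.07947791149937296)]
plate side [array([ 0.5133, -0.1914]), array([ 0.595, -0.208]), array([ 0.5281, -0.4048]), array([ 0.4559, -0.3842])]
probe top [ 0.4979 -0.3349  0.28  ] [ 0.5009 -0.3384  0.28  ]
hook collar [ 0.5306 -0.235   0.195 ]
cups [ 0.7261 -0.3125  0.105 ] [ 0.731  -0.1637  0.105 ] bowl [0.7922 0.0527 0.06  ]
blue [0.5993 0.1094 0.    ] turq [0.3407 0.0219 0.    ]
[[ 0.9136  0.4067 -0.0003]
 [ 0.4067 -0.9136  0.0008]
 [ 0.0001 -0.0008 -1.    ]]
```

Emit:
{"fn": "apply_moves", "kwargs": {
  "xyz": [
    [0.03,-0.033,0],
    [0.06,-0.066,0],
    [0.09,-0.099,0],
    [0.12,-0.132,0],
    [0.15,-0.165,0]
  ],
  "turn": [0,0,0,0,0],
  "jaw": 0
}}

```text
clock: 0.65
eef_pos: [0.2937, -0.289, 0.2562]
ee_rot: [-3.073, -0.652, -0.0]
force: [1.8, -0.3, -1.1]
finger_gap: 0.0853
```

Emit:
{"fn": "apply_moves", "kwargs": {
  "xyz": [
    [0.03,-0.033,0],
    [0.06,-0.066,0],
    [0.09,-0.099,0],
    [0.12,-0.132,0],
    [0.15,-0.165,0]
  ],
  "turn": [0,0,0,0,0]
}}

```text
clock: 1.15
eef_pos: [0.3637, -0.0772, 0.2564]
ee_rot: [3.073, 0.653, 0.001]
force: [0.3, -0.6, 0.4]
finger_gap: 0.0854
```

Emit:
{"fn": "apply_moves", "kwargs": {
  "xyz": [
    [0.03,-0.033,0],
    [0.06,-0.066,0],
    [0.09,-0.099,0],
    [0.12,-0.132,0],
    [0.15,-0.165,0]
  ],
  "turn": [0,0,0,0,0]
}}

```text
clock: 1.65
eef_pos: [0.4336, 0.1348, 0.2563]
ee_rot: [3.073, 0.654, 0.0]
force: [0.4, -0.5, -0.4]
finger_gap: 0.0858
```

Emit:
{"fn": "apply_moves", "kwargs": {
  "xyz": [
    [0.03,-0.033,0.01],
    [0.06,-0.066,0.02],
    [0.09,-0.099,0.03],
    [0.12,-0.132,0.04],
    [0.147,-0.167,0.05]
  ],
  "turn": [0,0,0,0,0]
}}

```text
clock: 2.15
eef_pos: [0.5002, 0.3469, 0.2055]
ee_rot: [3.073, 0.653, -0.0]
force: [0.6, 0.2, -0.4]
finger_gap: 0.0855
```

Run:
```python
from tile import *
w=cam('wrist');a=cam('scene');o=get_obs()
np.set_printoptions(precision=4,suppress=True)
print(o['clock'],o['eef_pos'],o['ee_rot'],o['joint_pos'],w['e'],proj(w,[[.5,.346,.095],[.5,.346,.05]]))
import pickle;pickle.dump((w,a),open('c1.pkl','wb'))
cv2.imwrite('pics/w1.png',w['im'][:,:,::-1])
```

```text
2.25 [0.4996 0.3487 0.2041] [-3.0719 -0.6576  0.0029] [0.5328 0.5128 1.5409 0.0007 1.0896 1.6815] [0.5668 0.3772 0.3233] [[252.9825 197.9054]
 [252.7171 182.8319]]
```

View pics/w1.png

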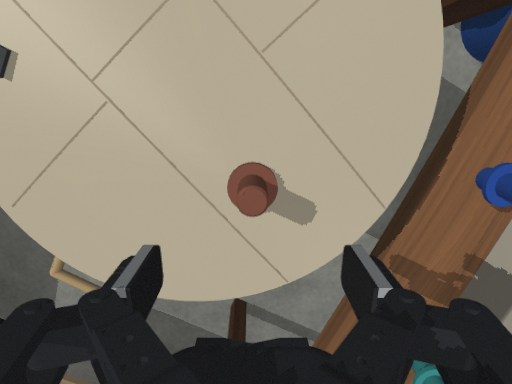

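Wrist view: the brown-red plug sits between the jaws. Its knob top is centred at about (252.5,202) and its flange at about (252,187), some 4 px from where I predicted them.

Run:
```python
from h import *
import pickle
np.set_printoptions(precision=4,suppress=True)
w,a=pickle.load(open('c1.pkl','rb'))
print(onz(w,(252.5,202),.095),onz(w,(252,187),.053))
im=w['im'].astype(int)
m=((im[...,0]>1.7*im[...,1])&(im[...,0]>60)).astype(np.uint8); m[:,:200]=0;m[:,300:]=0;m[:140]=0;m[230:]=0
ys,xs=np.nonzero(m);print(xs.min(),xs.max(),ys.min(),ys.max())
o=get_obs();print(R.from_rotvec(o['ee_rot']).as_matrix(),o['eef_pos'])
```

```text
[0.4968 0.345  0.095 ] [0.4969 0.3453 0.053 ]Traceback (most recent call last):
  File "<stdin>", line 8, in <module>
    return umr_minimum(a, axis, None, out, keepdims, initial, where)
ValueError: zero-size array to reduction operation minimum which has no identity
```

Emit:
{"fn": "apply_moves", "kwargs": {
  "xyz": [
    [-0.003,0,0.03],
    [-0.003,0,0.06],
    [-0.003,0,0.09],
    [-0.003,0,0.11],
    [-0.003,0,0.119]
  ],
  "turn": [0,0,0,0,0]
}}

```text
clock: 2.75
eef_pos: [0.4963, 0.343, 0.0854]
ee_rot: [3.072, 0.652, -0.005]
force: [1.2, 0.1, -1.2]
finger_gap: 0.0853
```

Emit:
{"fn": "apply_moves", "kwargs": {
  "xyz": [
    [0,0,0],
    [0,0,0],
    [0,0,0],
    [0,0,0],
    [0,0,0]
  ],
  "turn": [0,0,0,0,0],
  "jaw": 255
}}

```text
clock: 3.25
eef_pos: [0.4976, 0.3442, 0.0885]
ee_rot: [-3.072, -0.653, -0.003]
force: [-1.1, -0.4, 5.6]
finger_gap: 0.0247
```

Emit:
{"fn": "apply_moves", "kwargs": {
  "xyz": [
    [0,0,0],
    [0,0,0],
    [0,0,0],
    [0,0,0],
    [0,0,0]
  ],
  "turn": [0,0,0,0,0]
}}

```text
clock: 3.75
eef_pos: [0.4976, 0.3441, 0.0885]
ee_rot: [-3.072, -0.653, -0.003]
force: [-0.2, -1.9, 6.9]
finger_gap: 0.0246
```

Emit:
{"fn": "apply_moves", "kwargs": {
  "xyz": [
    [0,0,-0.01],
    [0,0,-0.02],
    [0,0,-0.035],
    [0,0,-0.06],
    [0,0,-0.09]
  ],
  "turn": [0,0,0,0,0]
}}

```text
clock: 4.25
eef_pos: [0.4968, 0.3437, 0.1787]
ee_rot: [3.073, 0.653, -0.001]
force: [0.7, -0.1, -1.1]
finger_gap: 0.0246
```

Run:
```python
from tile import *
w=cam('wrist');a=cam('scene');o=get_obs()
np.set_printoptions(precision=4,suppress=True)
print(o['clock'],o['eef_pos'],o['force'],o['finger_gap'],proj(a,[.497,.345,.05]),proj(w,[.497,.345,.05]))
import pickle;pickle.dump((w,a),open('c2.pkl','wb'))
tile([(a['im'],330,230,80),(w['im'],150,100,220)],'t2.png')
```

```text
4.35 [0.4987 0.3449 0.1825] [ 0.6616  0.5312 -0.7409] 0.024392017931244486 [[370.5438 281.5067]] [[250.6379 189.6673]]
```

View pics/t2.png

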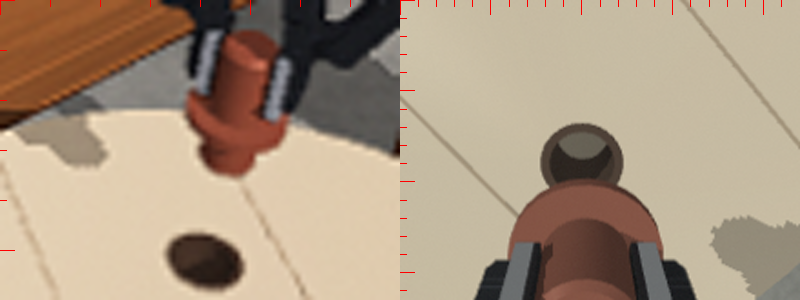

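Emit:
{"fn": "apply_moves", "kwargs": {
  "xyz": [
    [-0.01,0.03,0],
    [-0.025,0.075,0],
    [-0.04,0.12,0],
    [-0.055,0.165,0],
    [-0.07,0.21,0]
  ],
  "turn": [0,0,0,0,0]
}}

```text
clock: 4.85
eef_pos: [0.5184, 0.1218, 0.1777]
ee_rot: [3.073, 0.654, 0.001]
force: [1.2, -0.9, -0.7]
finger_gap: 0.0243
```

Emit:
{"fn": "apply_moves", "kwargs": {
  "xyz": [
    [-0.015,0.045,0],
    [-0.027,0.08,0],
    [-0.037,0.11,0],
    [-0.042,0.123,0],
    [-0.042,0.123,0]
  ],
  "turn": [0,0,0,0,0]
}}

```text
clock: 5.35
eef_pos: [0.5302, -0.007, 0.1775]
ee_rot: [3.074, 0.65, 0.0]
force: [-0.7, 0.3, -1.2]
finger_gap: 0.0245
```

Emit:
{"fn": "apply_moves", "kwargs": {
  "xyz": [
    [0,0,0.015],
    [0,0,0.03],
    [0,0,0.04],
    [0,0,0.045],
    [0,0,0.045]
  ],
  "turn": [0,0,0,0,0]
}}

```text
clock: 5.85
eef_pos: [0.53, -0.0052, 0.1319]
ee_rot: [-3.072, -0.654, 0.001]
force: [-0.1, -0.7, -0.9]
finger_gap: 0.0246
```

Emit:
{"fn": "apply_moves", "kwargs": {
  "xyz": [
    [0,0,0.001],
    [0,0,0.002],
    [0,0,0.003],
    [0,0,0.004],
    [0,0,0.004]
  ],
  "turn": [0,0,0,0,0]
}}

```text
clock: 6.35
eef_pos: [0.5302, -0.0059, 0.1283]
ee_rot: [-3.073, -0.653, -0.0]
force: [0.6, 0.4, -1.0]
finger_gap: 0.0246
```

Run:
```python
from tile import *
a=cam('scene');b=cam('side');o=get_obs()
np.set_printoptions(precision=4,suppress=True)
print(o['clock'],o['eef_pos'],o['force'],o['finger_gap'])
tile([(a['im'],240,160,80),(b['im'],190,170,100)],'t3.png')
```

```text
6.45 [ 0.5303 -0.0059  0.1283] [ 0.7597 -0.2012 -1.4036] 0.02436456761382633
```

View pics/t3.png

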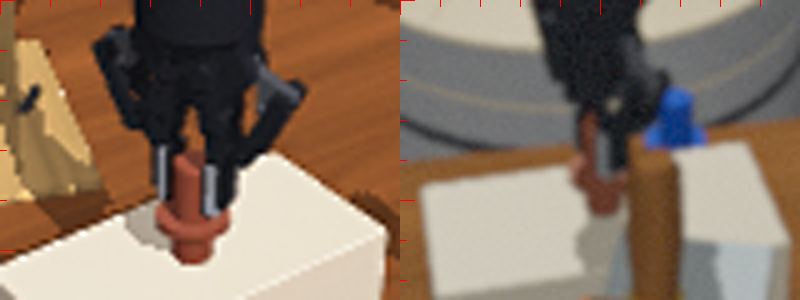

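Both views show the plug upright over the brick, nearly touching. I'll keep lowering until it makes contact.

Emit:
{"fn": "apply_moves", "kwargs": {
  "xyz": [
    [0,0,0.0005],
    [0,0,0.001],
    [0,0,0.0015],
    [0,0,0.002],
    [0,0,0.002]
  ],
  "turn": [0,0,0,0,0]
}}

```text
clock: 6.95
eef_pos: [0.5305, -0.0059, 0.1275]
ee_rot: [3.073, 0.653, 0.001]
force: [-4.1, 0.9, 12.6]
finger_gap: 0.0245
```

Contact. Release, then raise straight up.

Emit:
{"fn": "apply_moves", "kwargs": {
  "xyz": [
    [0,0,-0.001],
    [0,0,-0.001],
    [0,0,-0.001],
    [0,0,-0.001],
    [0,0,-0.001]
  ],
  "turn": [0,0,0,0,0],
  "jaw": 0
}}

```text
clock: 7.45
eef_pos: [0.5302, -0.0059, 0.1272]
ee_rot: [-3.073, -0.653, 0.0]
force: [-0.2, 0.3, 1.1]
finger_gap: 0.0854
```

Emit:
{"fn": "apply_moves", "kwargs": {
  "xyz": [
    [0,0,-0.005],
    [0,0,-0.02],
    [0,0,-0.06],
    [0,0,-0.11],
    [0,0,-0.16]
  ],
  "turn": [0,0,0,0,0]
}}

```text
clock: 7.95
eef_pos: [0.5298, -0.0058, 0.2893]
ee_rot: [-3.073, -0.653, 0.001]
force: [1.1, 0.0, -0.1]
finger_gap: 0.0855
```

Run:
```python
from tile import *
a=cam('scene');w=cam('wrist');b=cam('side');o=get_obs()
np.set_printoptions(precision=4,suppress=True)
print(o['clock'],o['eef_pos'],o['force'],o['finger_gap'],R.from_rotvec(o['ee_rot']).as_matrix())
import pickle;pickle.dump((a,b,w),open('c3.pkl','wb'))
tile([(a['im'],340,250,60),(a['im'],220,160,100),(a['im'],205,95,60),(b['im'],205,220,100)],'t4.png')
```

```text
8.1 [ 0.5313 -0.0059  0.2907] [ 0.177   0.4224 -1.1855] 0.08537271459742957 [[ 0.9135  0.4067  0.0064]
 [ 0.4067 -0.9136 -0.0006]
 [ 0.0056  0.0032 -1.    ]]
```

View pics/t4.png

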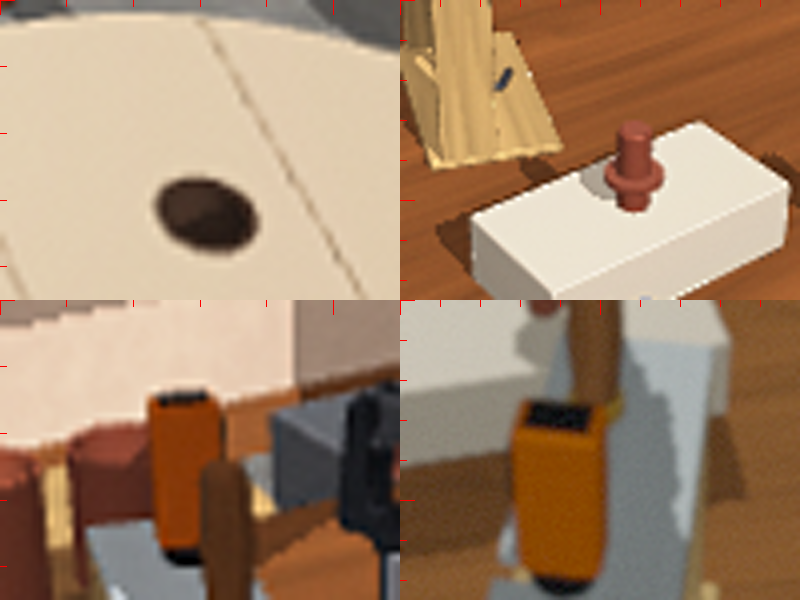

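The plug stands upright on the brick and the port is open, centred at scene (371.0,282.2). Next, hover over the probe.

Emit:
{"fn": "apply_moves", "kwargs": {
  "xyz": [
    [0,0,-0.045],
    [-0.01,0.018,-0.085],
    [-0.026,0.046,-0.11],
    [-0.05,0.09,-0.11],
    [-0.074,0.132,-0.11]
  ],
  "turn": [8,16,24,32,40]
}}

```text
clock: 8.6
eef_pos: [0.5159, -0.1579, 0.397]
ee_rot: [-3.11, 0.444, 0.0]
force: [1.0, -0.5, -0.4]
finger_gap: 0.0856
```

Run:
```python
from h import *
np.set_printoptions(precision=4,suppress=True)
o=get_obs();M=R.from_rotvec(o['ee_rot']).as_matrix();print(o['eef_pos'],o['joint_pos'],M,M.T@(np.array([.49,-.337,.4])-o['eef_pos']))
```

```text
[ 0.5159 -0.1579  0.397 ] [-0.3833  0.225   1.4753  0.      1.4415  1.4715] [[ 0.96   -0.2801 -0.0001]
 [-0.2801 -0.96    0.0001]
 [-0.0002 -0.     -1.    ]] [ 0.0253  0.1792 -0.0031]
```

Emit:
{"fn": "apply_moves", "kwargs": {
  "xyz": [
    [0.009,0.046,0],
    [0.018,0.092,0],
    [0.027,0.138,0],
    [0.034,0.177,0],
    [0.034,0.177,0]
  ],
  "turn": [2,2,2,2,2]
}}

```text
clock: 9.1
eef_pos: [0.4989, -0.34, 0.395]
ee_rot: [-3.101, 0.498, 0.005]
force: [0.8, 0.5, 0.8]
finger_gap: 0.0852
```

Run:
```python
from h import *
import pickle
np.set_printoptions(precision=4,suppress=True)
w=cam('wrist');o=get_obs();M=R.from_rotvec(o['ee_rot']).as_matrix();print(o['eef_pos'],M)
pickle.dump((w,o),open('c4.pkl','wb'))
cv2.imwrite('pics/w4.png',cv2.resize(w['im'][:,:,::-1],(800,600),interpolation=cv2.INTER_CUBIC))
```

```text
[ 0.4994 -0.3379  0.3953] [[ 0.9501 -0.3119 -0.0023]
 [-0.3119 -0.9501  0.0018]
 [-0.0028 -0.001  -1.    ]]
```

View pics/w4.png

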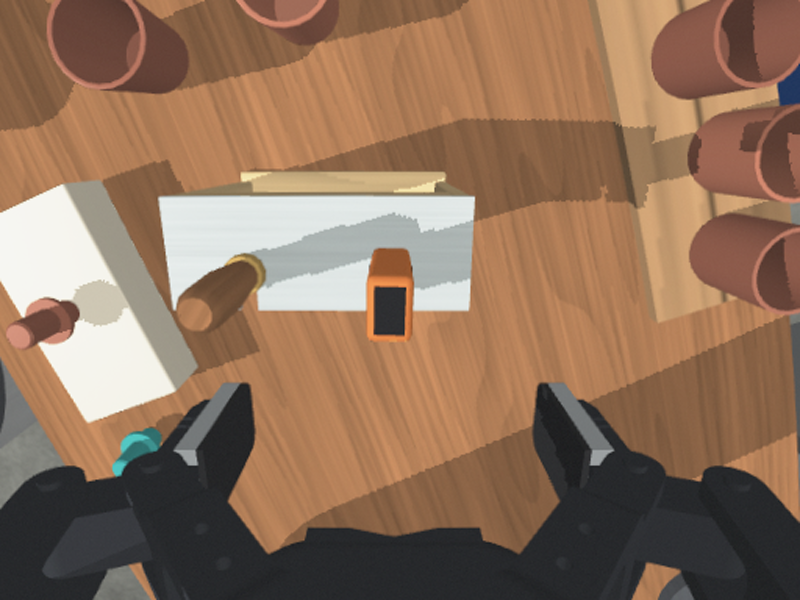

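Wrist view: the handle's top face spans x 368–412 and y 278–341, centred at (390,310). It and the fork plate are square to the image, so the yaw is right. The hook, at (225,285), is clear of the jaws.

Run:
```python
from h import *
import pickle
np.set_printoptions(precision=4,suppress=True)
w,o=pickle.load(open('c4.pkl','rb'))
s=1.5625
for uv in [(390,310),(368,341),(412,341),(370,278),(411,278)]: print(onz(w,(uv[0]/s,uv[1]/s),.28))
for uv in [(160,197),(476,197),(470,310)]: print('plate',onz(w,(uv[0]/s,uv[1]/s),.19))
p=onz(w,(390/s,310/s),.28);M=R.from_rotvec(o['ee_rot']).as_matrix();print(M.T@(p-o['eef_pos']))
```

```text
[ 0.4967 -0.3377  0.28  ]
[ 0.4842 -0.3216  0.28  ]
[ 0.4771 -0.3432  0.28  ]
[ 0.5157 -0.3335  0.28  ]
[ 0.5093 -0.3529  0.28  ]
plate [ 0.5919 -0.2072  0.19  ]
plate [ 0.5256 -0.4064  0.19  ]
plate [ 0.4513 -0.3815  0.19  ]
[-0.0023  0.0008  0.1153]
```

Emit:
{"fn": "apply_moves", "kwargs": {
  "xyz": [
    [-0.002,0,0.04],
    [-0.002,0,0.08],
    [-0.002,0,0.115],
    [-0.002,0,0.138],
    [-0.002,0,0.148]
  ],
  "turn": [0,0,0,0,0]
}}

```text
clock: 9.65
eef_pos: [0.4977, -0.3338, 0.2464]
ee_rot: [-3.101, 0.49, 0.006]
force: [0.1, -0.2, 0.1]
finger_gap: 0.0853
```

Emit:
{"fn": "apply_moves", "kwargs": {
  "xyz": [
    [0,0,0],
    [0,0,0],
    [0,0,0],
    [0,0,0],
    [0,0,0]
  ],
  "turn": [0,0,0,0,0],
  "jaw": 255
}}

```text
clock: 10.15
eef_pos: [0.4986, -0.3357, 0.2504]
ee_rot: [3.102, -0.492, 0.003]
force: [-0.1, -0.1, 5.1]
finger_gap: 0.0234
```

Emit:
{"fn": "apply_moves", "kwargs": {
  "xyz": [
    [0,0,0],
    [0,0,0],
    [0,0,0],
    [0,0,0],
    [0,0,0]
  ],
  "turn": [0,0,0,0,0]
}}

```text
clock: 10.65
eef_pos: [0.4986, -0.3357, 0.2504]
ee_rot: [3.102, -0.492, 0.003]
force: [-1.4, 0.4, 6.6]
finger_gap: 0.0235
```

Run:
```python
from h import *
np.set_printoptions(precision=4,suppress=True)
o=get_obs();print(o)
```

```text
{'clock': 10.65, 'joint_pos': array([-0.67  ,  0.4484,  1.5214,  0.0001,  1.1701,  1.2151]), 'joint_velocities': array([ 0.0014,  0.0006, -0.0017, -0.0002, -0.0003,  0.0006]), 'effort': array([ -0.1174, -53.08  , -27.61  ,  -0.1029,  -0.2337,   0.0035]), 'eef_pos': array([ 0.4986, -0.3357,  0.2504]), 'ee_rot': array([ 3.1021, -0.4916,  0.0026]), 'force': array([-1.3702,  0.3846,  6.5589]), 'wrist_torque': array([0.1218, 0.0936, 0.0306]), 'finger_gap': 0.02350978574084783}
```

Emit:
{"fn": "apply_moves", "kwargs": {
  "xyz": [
    [0,0,-0.003],
    [0,0,-0.007],
    [0,0,-0.012],
    [0,0,-0.012],
    [0,0,-0.012]
  ],
  "turn": [0,0,0,0,0]
}}

```text
clock: 11.15
eef_pos: [0.4983, -0.3354, 0.2613]
ee_rot: [-3.103, 0.491, -0.0]
force: [-0.3, 0.0, -2.3]
finger_gap: 0.0232
```

Emit:
{"fn": "apply_moves", "kwargs": {
  "xyz": [
    [-0.015,0,0],
    [-0.035,0,0],
    [-0.055,0,0],
    [-0.08,0,0],
    [-0.1,0,0]
  ],
  "turn": [0,0,0,0,0]
}}

```text
clock: 11.65
eef_pos: [0.402, -0.304, 0.261]
ee_rot: [-3.103, 0.491, 0.001]
force: [0.1, -0.4, -1.8]
finger_gap: 0.0235
```

Emit:
{"fn": "apply_moves", "kwargs": {
  "xyz": [
    [0,0,-0.03],
    [0,0,-0.07],
    [0,0,-0.11],
    [0,0,-0.14],
    [0,0,-0.15]
  ],
  "turn": [0,0,0,0,0]
}}

```text
clock: 12.15
eef_pos: [0.4035, -0.3048, 0.4141]
ee_rot: [3.1, -0.491, 0.006]
force: [0.0, 0.1, -2.0]
finger_gap: 0.0233
```

Run:
```python
from tile import *
a=cam('scene');b=cam('side');o=get_obs()
import pickle;pickle.dump((a,b,o),open('c5.pkl','wb'))
np.set_printoptions(precision=4,suppress=True)
M=R.from_rotvec(o['ee_rot']).as_matrix()
g=o['eef_pos']+M[:,2]*.006
print(o['eef_pos'],o['force'],o['finger_gap'],M)
for c in (a,b): print(proj(c,[g,g+M[:,2]*.05,g+M[:,2]*.1,g+M[:,2]*.22]))
print(M.T@(np.array([.497,.345,.4])-o['eef_pos']))
```

```text
[ 0.4033 -0.3046  0.4116] [-0.179   0.4463 -2.5633] 0.023316483046472297 [[ 0.951  -0.309   0.001 ]
 [-0.309  -0.951  -0.0009]
 [ 0.0013  0.0006 -1.    ]]
[[259.9218  70.3416]
 [259.9924  85.218 ]
 [260.0599  99.4632]
 [260.2108 131.2842]]
[[169.612  174.025 ]
 [174.7403 203.4637]
 [179.3188 229.7632]
 [188.5345 282.7492]]
[-0.1117 -0.6468  0.0111]
```

Emit:
{"fn": "apply_moves", "kwargs": {
  "xyz": [
    [-0.005,-0.025,0],
    [-0.0125,-0.068,0],
    [-0.02,-0.111,0],
    [-0.0275,-0.154,0],
    [-0.035,-0.197,0]
  ],
  "turn": [0,0,0,0,0]
}}

```text
clock: 12.75
eef_pos: [0.4302, -0.1046, 0.409]
ee_rot: [-3.102, 0.492, 0.005]
force: [1.3, -1.0, -1.5]
finger_gap: 0.0235
```

Emit:
{"fn": "apply_moves", "kwargs": {
  "xyz": [
    [-0.0075,-0.043,0],
    [-0.015,-0.086,0],
    [-0.0225,-0.129,0],
    [-0.03,-0.172,0],
    [-0.0375,-0.215,0]
  ],
  "turn": [0,0,0,0,0]
}}

```text
clock: 13.25
eef_pos: [0.4611, 0.1115, 0.409]
ee_rot: [3.102, -0.491, -0.005]
force: [1.2, -1.5, -0.9]
finger_gap: 0.0233
```

Emit:
{"fn": "apply_moves", "kwargs": {
  "xyz": [
    [-0.0075,-0.043,0],
    [-0.015,-0.086,0],
    [-0.0225,-0.129,0],
    [-0.03,-0.172,0],
    [-0.0375,-0.215,0]
  ],
  "turn": [0,0,0,0,0]
}}

```text
clock: 13.75
eef_pos: [0.492, 0.3275, 0.4085]
ee_rot: [3.101, -0.491, -0.004]
force: [0.8, 0.4, -2.0]
finger_gap: 0.0236
```

Emit:
{"fn": "apply_moves", "kwargs": {
  "xyz": [
    [0,-0.02,0.02],
    [0,-0.02,0.05],
    [0,-0.02,0.075],
    [0,-0.02,0.09],
    [0,-0.02,0.09]
  ],
  "turn": [0,0,0,0,0]
}}

```text
clock: 14.25
eef_pos: [0.4973, 0.3441, 0.3166]
ee_rot: [3.098, -0.491, -0.009]
force: [-0.3, -0.4, -2.1]
finger_gap: 0.0232
```

Run:
```python
from tile import *
a=cam('scene');b=cam('side');w=cam('wrist');o=get_obs()
import pickle;pickle.dump((a,b,w,o),open('c6.pkl','wb'))
np.set_printoptions(precision=4,suppress=True)
M=R.from_rotvec(o['ee_rot']).as_matrix()
g=o['eef_pos']+M[:,2]*.006
print(o['eef_pos'],o['force'],o['finger_gap'],M[:,2])
for c in (a,b,w): print(proj(c,[g,g+M[:,2]*.05,g+M[:,2]*.1,g+M[:,2]*.22,[.497,.345,.05]]))
tile([(a['im'],335,220,80),(a['im'],335,175,80),(w['im'],160,100,200),(b['im'],180,110,80)],'t6.png')
```

```text
[0.4986 0.3448 0.3213] [ 0.9377  0.3045 -1.7961] 0.023284603683077748 [-0.0001 -0.0001 -1.    ]
[[391.3089 192.5589]
 [386.7091 212.0056]
 [382.4101 230.0894]
 [373.1668 268.6809]
 [370.5438 281.5067]]
[[211.4136  87.8588]
 [212.6763 103.6816]
 [213.8742 118.6995]
 [216.5137 151.8067]
 [216.9782 163.3407]]
[[251.0253 267.7737]
 [251.0123 224.5664]
 [251.0052 198.8927]
 [250.9967 165.9768]
 [251.1931 159.7855]]
```

View pics/t6.png

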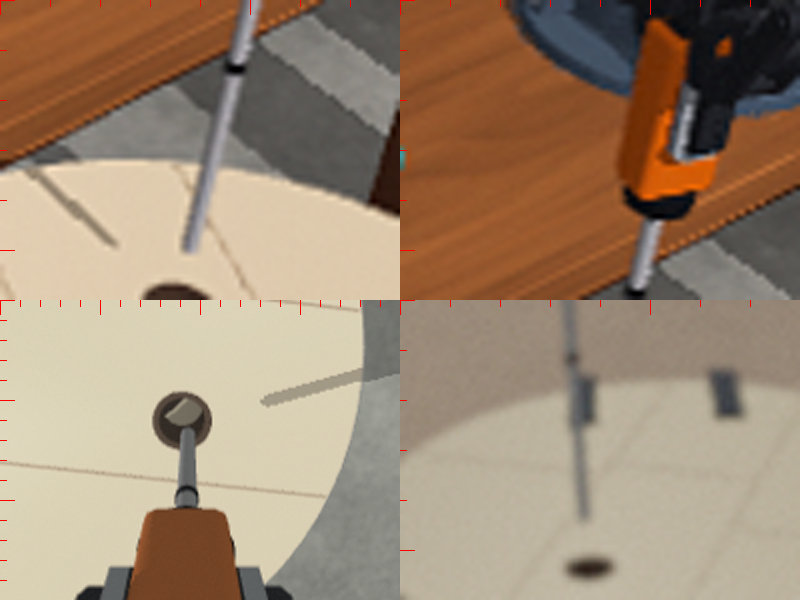

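Run:
```python
from h import *
import pickle
np.set_printoptions(precision=4,suppress=True,linewidth=200)
a,b,w,o=pickle.load(open('c6.pkl','rb'))
g=a['im'].mean(2)
P=lambda v:(372.8+(v-269.6)*(382-372.8)/(233.6-269.6))
for v in range(205,276):
    c=P(v);i=int(round(c)); print(v,round(c,1),g[v,i-4:i+5].astype(int))
```

```text
205 389.3 [ 91  86  63  63  93 157 124  52  15]
206 389.1 [ 94  78  59  60  80 154 124  93  89]
207 388.8 [ 97 106  80  56  58  80 124 121 121]
208 388.5 [ 99 104 103 104 103 105 105 106 104]
209 388.3 [ 91  99 103 105 107 104 103 103 103]
210 388.0 [ 93 102 103 106 103 105 104 104 103]
211 387.8 [ 97 103 104 105 103 104 103 103 105]
212 387.5 [100 104 104 104 107 105 104 106 108]
213 387.3 [ 92 103 107 107 109 113 112 107  84]
214 387.0 [ 84 107 102  74  41  32  24  22  20]
215 386.8 [15 18 18 18 20 18 20 21 20]
216 386.5 [ 7 10 12 13 18 15 19 19 17]
217 386.2 [47 18 11 13 15 15 17 18 15]
218 386.0 [97 80 41 14  5  8 13 12 24]
219 385.7 [ 93  89  97 102 162 128  74  85  90]
220 385.5 [ 91  89  89 122 160 157 108  84  86]
221 385.2 [ 89  90  94 131 165 151 105  84  85]
222 385.0 [105  90 100 141 167 127  85  83  83]
223 384.7 [ 82  77 108 148 172 124  79  84  86]
224 384.5 [ 81  83  87 121 155 151 107  84  87]
225 384.2 [ 85  80  91 130 164 150 106 108  83]
226 383.9 [ 84  80 101 140 168 129  72  43  66]
227 383.7 [ 80  80 110 149 169 102  61 111 125]
228 383.4 [ 85  86  87 119 156 1
[... 1553 characters left out ...]
122 123 159 173 193 200 199]
262 374.7 [202 180 123 131 162 180 197 200 199]
263 374.5 [200 204 152 106 142 165 169 191 200]
264 374.2 [200 202 149 118 152 171 153 181 200]
265 374.0 [201 188 124 120 158 175 170 170 191]
266 373.7 [202 180 120 132 161 183 199 187 182]
267 373.5 [201 203 151 106 144 164 193 202 202]
268 373.2 [201 204 149 117 151 168 194 201 199]
269 373.0 [200 203 143 122 159 175 194 200 199]
270 372.7 [201 202 174 159 177 186 196 200 200]
271 372.4 [199 200 201 203 203 202 199 200 199]
272 372.2 [200 199 201 199 199 200 200 200 199]
273 371.9 [200 199 198 199 200 200 198 200 199]
274 371.7 [200 201 201 200 200 200 199 200 200]
275 371.4 [199 196 196 196 201 203 202 200 199]
```

Run:
```python
from h import *
import pickle
from scipy.optimize import least_squares
np.set_printoptions(precision=4,suppress=True,linewidth=200)
a,b,w,o=pickle.load(open('c6.pkl','rb'))
print(a['D'],b['D'],w['D'])
def ls(l,x0):
    r=least_squares(lambda x:np.concatenate([(proj(c,x)[0]-np.array(p)) for c,p in l]),x0);return r.x,r.fun
port=[(a,(371.05,282.25)),(b,(218,163.6)),(w,(251.2,160.2))]
tip=[(a,(372.8,269.4)),(b,(216.8,153.8)),(w,(254,166.))]
ring=[(a,(381.9,232.7)),(b,(214.2,121.4)),(w,(253.5,196.5))]
for l in (port,tip,ring):
    print(ls(l,[.5,.34,.1]))
print('port onz',[onz(c,p,.05)[:2] for c,p in port])
# axis rim of the wrist picture, red-free: rod centre columns
g=w['im'].mean(2)
for v in range(158,196,4): print(v,g[v,240:268].astype(int))
```

```text
[-0.0283  0.      0.      0.      0.    ] [0.0028 0.     0.     0.     0.    ] [-0.0548  0.      0.      0.      0.    ]
(array([0.4966, 0.3455, 0.0484]), array([-0.3562, -0.2218, -1.1107,  0.0895, -0.2863, -0.2552]))
(array([0.4965, 0.342 , 0.0894]), array([-0.3135, -0.054 , -0.7127, -0.046 , -0.1419, -0.108 ]))
(array([0.4972, 0.3433, 0.2065]), array([-0.3119, -0.1481, -0.5183,  0.0791, -0.1282, -0.0348]))
port onz [array([0.4978, 0.3474]), array([0.5004, 0.3425]), array([0.4965, 0.3452])]
158 [ 45  43  79 124 122 109 108 107 108 108 106 106 106 106 105 104 103 105  98  66  41  37  65  74  74  95 198 202]
162 [ 45  43  43  45  44  45  43  53  74  87  88  89  87  77  64  47  44  44  41  41  40  56  68  74  74  89 199 203]
166 [ 75  53  46  46  45  43  43  43  44  42  74 117 103  95  99 100 103  69  42  54  59  71  74  74 135 200 202 202]
170 [132  80  73  74  70  60  55  48  42  44 105 115 102  96  98 100 102  86  75  73  74 106 166 201 202 202 201 201]
174 [202 201 202 201 200 186 158 149 129 102 126 114 100  96 100  99 102 125 198 202 202 202 202 202 202 201 201 201]
178 [202 202 203 201 203 202 202 202 202 187 130 112  99  98  98 101 101 126 198 202 201 202 202 202 202 201 202 201]
182 [202 203 201 201 202 202 202 201 201 164 125 108  98  97  97 100 101 102 197 202 201 201 202 202 202 201 202 201]
186 [201 202 201 201 202 202 202 202 202 147 120 105  97  96  98 100 102 102 188 201 202 202 202 202 201 201 202 201]
190 [179 178 174 174 173 169 160 168 164 131 117 103  96  97  98  99 102 102 164 192 193 198 197 192 201 201 201 202]
194 [202 202 202 202 202 201 202 203 161  75  32  27  31  38  31  27  21  48 131 198 202 202 202 201 202 202 202 202]
```

Triangulation gives the port at (0.4966,0.3455,0.048), the tip at (0.4965,0.342,0.089) and the ring at (0.497,0.343,0.2065). The ring-to-tip distance comes out at 117 mm against 120 mm given, which agrees. The rod is off-centre by about 3 mm in y, so I'll correct that and then lower it.

Emit:
{"fn": "apply_moves", "kwargs": {
  "xyz": [
    [-0.001,-0.0025,0],
    [-0.001,-0.0025,0],
    [-0.001,-0.0025,0.01],
    [-0.001,-0.0025,0.02],
    [-0.001,-0.0025,0.025]
  ],
  "turn": [0,0,0,0,0]
}}

```text
clock: 14.9
eef_pos: [0.498, 0.3472, 0.2946]
ee_rot: [3.102, -0.491, -0.002]
force: [-0.1, 0.3, -2.7]
finger_gap: 0.0233
```

Emit:
{"fn": "apply_moves", "kwargs": {
  "xyz": [
    [0,0,0.02],
    [0,0,0.045],
    [0,0,0.07],
    [0,0,0.09],
    [0,0,0.1]
  ],
  "turn": [0,0,0,0,0]
}}

```text
clock: 15.4
eef_pos: [0.4977, 0.347, 0.194]
ee_rot: [3.101, -0.491, -0.004]
force: [0.2, -0.5, -0.8]
finger_gap: 0.0234
```

Emit:
{"fn": "apply_moves", "kwargs": {
  "xyz": [
    [0,0,0.005],
    [0,0,0.012],
    [0,0,0.02],
    [0,0,0.02],
    [0,0,0.02]
  ],
  "turn": [0,0,0,0,0]
}}

```text
clock: 15.9
eef_pos: [0.4985, 0.3475, 0.1765]
ee_rot: [-3.103, 0.492, -0.0]
force: [-0.2, 0.2, -1.2]
finger_gap: 0.0231
```

Run:
```python
from tile import *
a=cam('scene');b=cam('side');w=cam('wrist');o=get_obs()
import pickle;pickle.dump((a,b,w,o),open('c7.pkl','wb'))
np.set_printoptions(precision=4,suppress=True)
M=R.from_rotvec(o['ee_rot']).as_matrix();print(o['clock'],o['eef_pos'],o['force'],M[:,2])
tile([(a['im'],345,245,60),(b['im'],190,130,60),(w['im'],200,100,100),(a['im'],220,140,120)],'t7.png')
```

```text
16.05 [0.4986 0.3476 0.1768] [ 0.4936 -0.5254 -2.2344] [ 0.0007  0.0004 -1.    ]
```

View pics/t7.png

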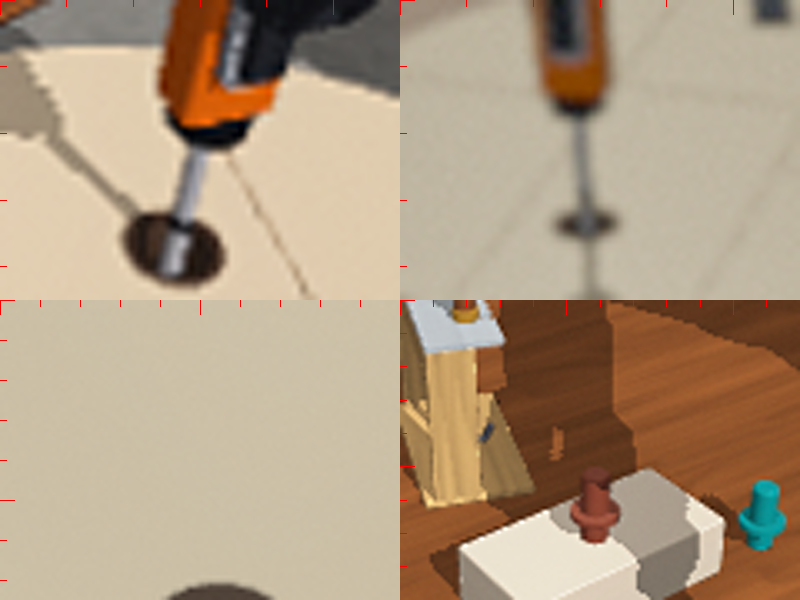

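Views: the rod enters the port centred. In the scene tile the hole centre is (174,249) and the rod crosses at about x 177; in the side tile both are at x 587. The ring is roughly 14 mm above the lid.

Emit:
{"fn": "apply_moves", "kwargs": {
  "xyz": [
    [0,0,0.005],
    [0,0,0.01],
    [0,0,0.014],
    [0,0,0.014],
    [0,0,0.014]
  ],
  "turn": [0,0,0,0,0]
}}

```text
clock: 16.55
eef_pos: [0.4984, 0.3475, 0.1622]
ee_rot: [3.103, -0.492, -0.0]
force: [-0.2, 0.4, -1.2]
finger_gap: 0.0232
```

Run:
```python
from tile import *
a=cam('scene');b=cam('side');w=cam('wrist');o=get_obs()
import pickle;pickle.dump((a,b,w,o),open('c8.pkl','wb'))
np.set_printoptions(precision=4,suppress=True)
M=R.from_rotvec(o['ee_rot']).as_matrix();print(o['clock'],o['eef_pos'],o['force'],M[:,2])
# expected pixels
for c in(a,b): print(proj(c,[[.4966,.3455,.0484],[.4966,.3455,.0984],[.4966,.3455,.0584]]))
def big(im,u,v,wd,ht,s):
    t=cv2.resize(im[v:v+ht,u:u+wd,::-1],None,fx=s,fy=s,interpolation=cv2.INTER_NEAREST);t=np.clip(t.astype(float)*1.6,0,255).astype(np.uint8)
    for i in range(0,wd,5): cv2.line(t,(i*s,0),(i*s,8),(0,0,255),1)
    for i in range(0,ht,5): cv2.line(t,(0,i*s),(8,i*s),(0,0,255),1)
    return t
cv2.imwrite('pics/t8.png',np.hstack([big(a['im'],355,260,36,36,11),big(b['im'],200,140,36,36,11)]))
g=a['im'].mean(2);print(g[262:292,362:382].astype(int))
```

```text
16.7 [0.4985 0.3475 0.1625] [-0.8916  0.1466 -2.4382] [ 0.0003  0.0002 -1.    ]
[[370.7007 282.0144]
 [374.1977 267.615 ]
 [371.3831 279.2088]]
[[216.8844 163.6798]
 [215.8541 150.9468]
 [216.6822 161.1811]]
[[201 202 202 202 207 147  53  53  56  55  74  92 105  83  67 117 113 158
  110  75]
 [201 202 202 202 206 176 101  51  54  57  77  97 106 105 108 104 116 110
  105 105]
 [203 202 201 201 205 211 150  57  53  61  86 100 106 105 105 104 103 106
  106 104]
 [203 202 202 200 202 209 157  73  53  65  92 104 106 106 105 104 106 104
  107 107]
 [203 201 202 201 203 208 140  32  40  73  95 105 109 107 110 107 101  99
  105 107]
 [203 203 202 202 202 206 166  69  10  69  97 105 102  99 110 105  66  30
   12  68]
 [202 201 202 202 202 204 210 140  23  34  85  72  38  20  15  17  19  16
    6 152]
 [202 202 201 201 202 202 205 187 111  33   8   8  13  14  19  17  17  11
   26 187]
 [202 202 203 202 202 202 203 207 188 129  55  17  13  12  12  10   8  36
  103 193]
 [204 203 202 202 200 202 202 204 208 197 122  72  78  66  66  93 101 131
  180 196]
 [202 204 203 202 202 202 203 202 206 179 
[... 958 characters left out ...]
 103 195
  203 200]
 [203 209 152  67  37  29  42  93 130 133  68  26  29  26  32  44 109 195
  203 202]
 [202 204 193 134  70  46  53 100 141 156  80  24  26  27  40  58 170 203
  201 201]
 [202 202 206 190 156 118  78  81  86  67  38  33  37  35  76 136 199 202
  202 201]
 [201 202 202 204 209 194 157 115 105  87  80  85  84 128 160 200 203 202
  200 200]
 [202 203 201 202 203 205 208 190 185 171 165 166 165 199 207 204 202 201
  201 200]
 [202 203 201 202 201 202 204 203 203 205 205 206 205 203 202 201 200 200
  201 201]
 [201 201 201 201 202 202 201 201 201 202 203 202 202 200 201 200 200 200
  201 201]
 [201 202 202 202 201 201 202 201 202 202 201 200 201 200 200 201 200 200
  201 200]]
```

View pics/t8.png

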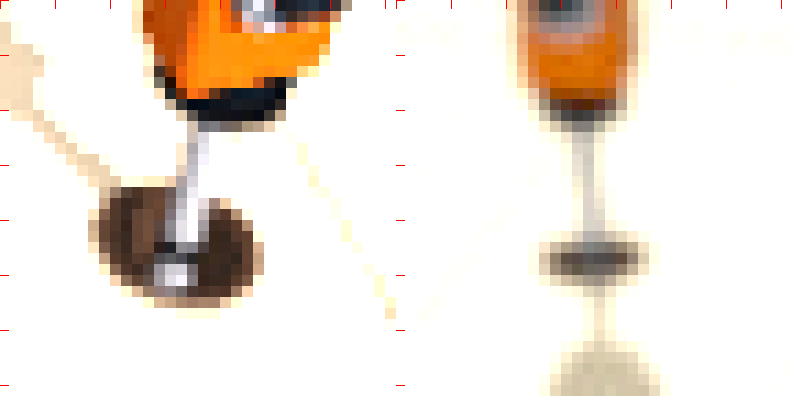

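The ring sits at scene row about 282.0, corrected for the rod's front surface, against a hole centre of 281.9. The rod crosses at column 370.9 against 371.0. The collar edge (267.6) also matches its predicted row. TCP kinematics put the ring about 2 mm high, so I'll lower 1 mm and hold.

Emit:
{"fn": "apply_moves", "kwargs": {
  "xyz": [
    [0,0,0.001],
    [0,0,0.001],
    [0,0,0.001],
    [0,0,0.001],
    [0,0,0.001]
  ],
  "turn": [0,0,0,0,0]
}}

```text
clock: 17.2
eef_pos: [0.4984, 0.3474, 0.1613]
ee_rot: [-3.103, 0.492, -0.0]
force: [0.3, -1.0, -1.7]
finger_gap: 0.0235
```

Emit:
{"fn": "apply_moves", "kwargs": {
  "xyz": [
    [0,0,0],
    [0,0,0],
    [0,0,0],
    [0,0,0],
    [0,0,0]
  ],
  "turn": [0,0,0,0,0]
}}

```text
clock: 17.7
eef_pos: [0.4984, 0.3475, 0.1613]
ee_rot: [3.103, -0.492, -0.0]
force: [-0.0, 1.1, -1.5]
finger_gap: 0.0234
```

Emit:
{"fn": "apply_moves", "kwargs": {
  "xyz": [
    [0,0,0],
    [0,0,0],
    [0,0,0],
    [0,0,0],
    [0,0,0]
  ],
  "turn": [0,0,0,0,0]
}}

```text
clock: 18.2
eef_pos: [0.4984, 0.3475, 0.1613]
ee_rot: [-3.103, 0.492, -0.0]
force: [-0.4, -0.7, -2.0]
finger_gap: 0.0234
```

Emit:
{"fn": "apply_moves", "kwargs": {
  "xyz": [
    [0,0,0],
    [0,0,0],
    [0,0,0],
    [0,0,0],
    [0,0,0]
  ],
  "turn": [0,0,0,0,0]
}}

```text
clock: 18.7
eef_pos: [0.4984, 0.3475, 0.1613]
ee_rot: [-3.103, 0.492, 0.0]
force: [-0.3, -0.9, -3.0]
finger_gap: 0.0233
```

Emit:
{"fn": "apply_moves", "kwargs": {
  "xyz": [
    [0,0,0],
    [0,0,0],
    [0,0,0],
    [0,0,0],
    [0,0,0]
  ],
  "turn": [0,0,0,0,0]
}}

```text
clock: 19.2
eef_pos: [0.4984, 0.3474, 0.1613]
ee_rot: [-3.103, 0.492, 0.0]
force: [0.1, 0.2, -3.2]
finger_gap: 0.0233
```

Emit:
{"fn": "apply_moves", "kwargs": {
  "xyz": [
    [0,0,0],
    [0,0,0],
    [0,0,0],
    [0,0,0],
    [0,0,0]
  ],
  "turn": [0,0,0,0,0]
}}

```text
clock: 19.7
eef_pos: [0.4984, 0.3475, 0.1613]
ee_rot: [-3.103, 0.492, 0.0]
force: [-0.6, 0.4, -1.1]
finger_gap: 0.0229
```

Emit:
{"fn": "apply_moves", "kwargs": {
  "xyz": [
    [0,0,0],
    [0,0,0],
    [0,0,0],
    [0,0,0],
    [0,0,0]
  ],
  "turn": [0,0,0,0,0]
}}

```text
clock: 20.2
eef_pos: [0.4984, 0.3475, 0.1613]
ee_rot: [3.103, -0.492, -0.0]
force: [0.1, 0.1, -2.4]
finger_gap: 0.0232
```

Emit:
{"fn": "apply_moves", "kwargs": {
  "xyz": [
    [0,0,0],
    [0,0,0],
    [0,0,0],
    [0,0,0],
    [0,0,0]
  ],
  "turn": [0,0,0,0,0]
}}

```text
clock: 20.7
eef_pos: [0.4984, 0.3475, 0.1613]
ee_rot: [3.103, -0.491, -0.0]
force: [-0.0, 0.2, -2.0]
finger_gap: 0.0237
```

Run:
```python
from h import *
import pickle
a0=pickle.load(open('c8.pkl','rb'))[0];a=cam('scene');o=get_obs()
d=np.abs(a['im'].astype(int)-a0['im']).max(2)>40;print('changed px',d.sum(),o['clock'],o['eef_pos'],o['force'],o['finger_gap'])
print(a['im'].mean(2)[278:287,366:376].astype(int))
from plant import sign_off
print(sign_off())
```

```text
changed px 131 20.75 [0.49836788 0.34746882 0.1612845 ] [ 0.32392652 -0.25987734 -2.36090571] 0.02365654518132201
[[ 28  31  46  48  68 118 162 140  90 129]
 [ 27  44  53  46  79 131 170 118  52  40]
 [ 26  47  53  45  88 142 173 100  31  32]
 [ 27  46  55  45  95 155 164  83  25  27]
 [ 27  48  50  20  63 129  97  42  27  27]
 [ 29  40  38  32  22  21  16  24  29  27]
 [ 35  30  42  81  96 110  58  25  27  23]
 [ 74  45  54 103 143 158  80  26  26  27]
 [156 117  78  82  85  66  39  34  36  38]]
the job is handed in; nothing more can be done
None
```

The plug is standing peg down on the fire brick. The probe is held down the middle of the open port, and I signed off at about 20.8 s of the 72 s; no verdict was reported.

- **Plug:** I pulled it from the port, stood it near the middle of the brick and let it go. Pictures taken after release show it upright.
- **Probe:** I lifted it, drew it out of the rack and lowered it into the port. I then held it there for about 3.5 s with the TCP steady to 0.1 mm.
- **Centring:** the rod crossed the hole's centre to about 1 mm in the scene view. The side view agreed.
- **Ring height:** before a last 1 mm lowering, the pictures put the ring level with the lid and the TCP height put it about 2 mm high. After it they read about 1 mm low and 1 mm high, both within the 8 mm allowed.
- **Contact:** the wrist force stayed near the probe's weight (about 1–3 N, noisy), with no sign of touching the kiln.

Two checks disagreed slightly: the scene camera measured the brick about 4% small, and the port position differed by up to 5 mm between cameras. So I combined all three cameras for the port and compared the rod with the hole directly in the pictures.

The cups, bowl and hook were never approached with intent, and I did not measure their positions again at the end.

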